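# Lock the shaker and hold its cover plate over the screw holes

### The job

Slide the shaker's transport lock all the way to its end stop under the steel keeper. Then take the cover plate with the three holes by its handle and finish holding it level, hovering about a centimetre above the shaker's table without touching it, with the pair of holes over the pair of threaded holes and the single hole over the single one, so a colleague can start the screws. The program finishes while still holding the plate there; leave everything else on the bench where it is.

Things in the scene. Friction and masses are not known exactly. Their poses are not given: they have to be found in the camera images.
- shaker: Cream lab shaker fixed to the bench, housing 260 (x) x 230 (y) mm, deck 75 mm high. Origin: centre of its underside, bench level; z up; display on its -x side. A flat table 96 (x) x 132 (y) mm, top 91 mm above the bench, is centred 35 mm towards +x of the origin and has three 5 mm threaded holes in brass inserts: a pair towards +y, a single one towards -y. The transport lock is on the deck at x = -90 mm.
- lock (a joint): Transport lock slide on the shaker's front deck. 0 = fully open (towards the shaker's -y), 0.050 m = at its end stop under the steel keeper (locked); it grows as the grip moves along the shaker's +y. It needs about 2 N to slide and stays where it is left.
- lock_top (a point): Centre of the top of the lock's black grip, 105 mm above the bench. The grip is a block 26 (shaker x) x 14 mm (shaker y, the sliding direction), free-standing for 25 mm below its top; under it a flat foot 30 mm long (y). The steel keeper beyond its +y end is a low bridge 12 mm above the deck; when locked, its near face is 28 mm from the grip's centre.
- cover: Loose aluminium cover plate lying on the bench, 80 (x) x 116 (y) x 6 mm, about 0.24 kg, with three 13 mm through holes: a pair near its +y end and a single one in the middle of its -y end. In the middle it has an upright black bar handle, 14 mm (x) wide, 56 mm (y) long, from the plate's top (6 mm) to 42 mm above its underside. Origin: centre of its underside; z up.
- cover_hole0 (a point): Centre of a 13 mm hole of the cover plate, at its underside: the -x side of the +y pair, at (-27, 45) mm from the plate's origin. It goes over thread0.
- thread0 (a point): Mouth of a 5 mm threaded hole in a 13 mm brass insert, in the top of the shaker's table, 91 mm above the bench: the -x side of the +y pair, at (-27, 45) mm from the table's centre, along the shaker's axes.
- cover_hole1 (a point): Centre of a 13 mm hole of the cover plate, at its underside: the +x side of the +y pair, at (27, 45) mm from the plate's origin. It goes over thread1.
- thread1 (a point): Mouth of a 5 mm threaded hole in a 13 mm brass insert, in the top of the shaker's table, 91 mm above the bench: the +x side of the +y pair, at (27, 45) mm from the table's centre, along the shaker's axes.
- cover_hole2 (a point): Centre of a 13 mm hole of the cover plate, at its underside: the single hole, at (0, -45) mm from the plate's origin. It goes over thread2.
- thread2 (a point): Mouth of a 5 mm threaded hole in a 13 mm brass insert, in the top of the shaker's table, 91 mm above the bench: the single hole, at (0, -45) mm from the table's centre, along the shaker's axes.
- blank: Decoy: plate of the same size and handle as the cover plate but with no holes; to be left alone. Origin: centre of its underside.
- screw_dish: Bystander: open white dish 70 x 70 x 20 mm with three steel thumbscrews in it. Origin: centre of its underside.
- driver: Bystander: screwdriver lying on the bench.
- tube_rack: Bystander: white tube rack 70 x 160 mm, 62 mm high over its tubes. Origin: centre of its underside.
- well_plate: Bystander: clear well plate 127 x 85 x 14 mm lying on the bench. Origin: centre of its underside.
- bottle: Bystander: reagent bottle, 66 mm diameter, 150 mm tall. Origin: centre of its underside.
Mind the look-alikes: they are no part of the job. Leave any blue or brown look-alike of the cover alone.

How it is judged:
On the way, in this order (a step that is already met when the one before it is completed fails the run):
1. the transport lock is at its end stop (value of joint lock above 0.046 m), for 0.2 s.
2. the cover plate is lifted clear of the bench (height (world z) of cover above 0.04 m and contact force between cover and the fingers above 0.5 N), for 0.2 s.
At the end, for the whole second after the job is handed in: The lock is within 4 mm of its end stop; the cover plate is still in the fingers, at rest, touching no part of the shaker; each of its holes is within 4 mm sideways of its own threaded hole (a 5 mm screw then still passes the 13 mm hole) and 3 to 20 mm above the shaker's table (value of joint lock above 0.046 m and horizontal distance between cover_hole0 and thread0 below 0.004 m and z of cover_hole0 in the frame of shaker between 0.094 and 0.111 m and horizontal distance between cover_hole1 and thread1 below 0.004 m and z of cover_hole1 in the frame of shaker between 0.094 and 0.111 m and horizontal distance between cover_hole2 and thread2 below 0.004 m and z of cover_hole2 in the frame of shaker between 0.094 and 0.111 m and contact force between cover and the fingers above 0.5 N and contact force between cover and shaker below 0.1 N and linear speed of cover below 0.02 m/s); the arm keeps its last pose, push and grip.
It fails at once if any bystander (blank plate, dish, driver, rack, well plate, bottle) is moved more than 30 mm (distance of any of blank, screw_dish, driver, tube_rack, well_plate, bottle from where it was at the start of the episode above 0.03 m).
It also fails if it takes over 51 s, if anything falls off the work surface, if the arm or the gripper's body presses on something with over 40 N, if the wrist force passes 120 N, or if a joint passes its speed limit or range.

### The arm

A 7-joint arm with a two-finger parallel gripper is mounted at the origin on the work surface. World frame = base frame: x ahead of the robot, y to its left, z up, the work surface at z = 0. Lengths are in m, angles in rad, forces in N, time in s.
With the tool pointing down it reaches from about 0.4 to 0.9 m from the base axis. Payload 5.5 kg.
Tool frame: the origin (TCP) lies between the finger pads; the fingertips stand 17 mm ahead of it and the grasp point (between the pads) lies 2 mm behind it; z points along the fingers, y is the direction in which the jaws open and shut (so a half turn about z gives the same grasp; the last joint's range is limited). The gripper opens to 92 mm and grips with 3 to 60 N. Pads are 19 mm wide; open, the fingers measure 130 mm over their backs; the gripper's body (75 mm by 190 mm) begins 47 mm behind the grasp point.
Start: joints at [1.477, 0.501, -0.427, 1.55, 0.221, 1.138, -0.21], TCP at [0.227, -0.609, 0.244] pointing down, gripper open.
Joint ranges: [-2.88, 2.88], [-0.31, 2.03], [-1.54, 1.56], [0.2, 2.42], [-1.41, 4.55], [0.19, 2.02], [-2.57, 2.57]. Speed limits (rad/s): [2.57, 2.57, 3.14, 3.14, 3.14, 3.14, 3.14].

### API

Orientations are given as a rotation vector (axis times angle).
In Python, from cell import * gives the robot as it stands.
- The arm moves only by the tool move_arm, never from a script. Its argument "moves" is a list of rows, each an object with "translation": the shift along the tool's x, y, z in mm, a list of three; "angular": the turn, a rotation vector about the tool's x, y, z in rad, a list of three; "gripper": the opening, from 0 (shut) to 1 (fully open). A call has 1 to 10 rows; each row is the pose to reach, as a shift and turn from the pose commanded when the call began, along the tool's axes at that moment; what a row does not reach only later rows make up. A row lasts 1/10 s, in which the tool goes at most 50 mm and 8.59 degrees, less where a joint would pass 70% of its speed; a pose out of reach is approached as far as the arm can. A call with a gripper value outside its range is refused whole. The fingers move at their own pace and stop on an object; "grip_force" is the grip in N (left out, the last holds). Time passes only in rows, so rows that repeat a pose let the fingers close. It gives the time, the measured TCP pose, the force and the opening at its end, in the units of the state.
- read_state(): the state, without advancing time (a new reading comes with each control period).
- capture(name): name is "scene" or "top"; returns a dict with "image" (480x640x3 uint8, red, green, blue), "K" (3x3 intrinsics, pixels), "xyz" and "attitude" of the camera in the world. Camera axes: x right, y down, z forward; pixel columns grow to the right and rows downward; lengths in m; the calibration is good to about 2 mm. A picture is of the moment at which its call begins. There is no depth.
- hand_in(): hands the job in, once; it reports no verdict.
The state is a dict: "time": time; "joints": joint angles; "dq": joint speeds; "tau": joint torques, N m; "tool_pos": TCP position; "tcp_rot": TCP orientation; "contact_force": force on the tool from outside, world axes, zero at the start; "wrist_torque": the same for the moment, N m; "gripper_width": finger opening in m.
Only numpy, scipy, OpenCV 4.12 (cv2) and the standard library are available. Lean on these libraries where they do the work, as an engineer would, in place of code of your own. Each camera call takes 0.05 s, during which the arm holds its last target.

## Working session

There is one attempt and no reset: what is moved stays moved. The work goes in short steps, Python scripts to look and compute and a tool call to move; the robot and the scene stay as the last step left them, time stands still between calls to the robot, and variables do not carry over. Pictures are saved under pics/ and viewed, and the job is handed in when it is done.

Besides the shell and the picture viewer there is one more tool, called after ">>>" by a JSON object that holds its "name" and its "arguments". move_arm: Moves the arm, as the interface text tells. Its arguments: {"type":"object","properties":{"moves":{"type":"array","items":{"type":"object","properties":{"translation":{"type":"array","items":{"type":"number"}},"angular":{"type":"array","items":{"type":"number"}},"gripper":{"type":"number"}}}},"grip_force":{"type":"number"}},"required":["moves"]}

```bash
ls; mkdir -p pics
python3 - <<'E'
from cell import *
import cv2,numpy as np
s=read_state(); print(s)
for n in ("scene","top"):
    c=capture(n); cv2.imwrite(f"pics/{n}0.png",c["image"][:,:,::-1]); print(n,c["K"],c["xyz"],c["attitude"])
E
```

```text
pics
{'time': 0.0, 'joints': array([ 1.47721211,  0.50183859, -0.42678164,  1.55144835,  0.22081138,
        1.13831834, -0.21028935]), 'dq': array([ 0.00021601,  0.001279  , -0.00094361,  0.00095502, -0.00057948,
        0.00059007, -0.00062726]), 'tau': array([ 3.84611928e-05, -5.66588831e+01, -5.81600189e+00, -2.79111904e+01,
       -6.85778609e-02,  3.09184031e-02,  1.61932776e-04]), 'tool_pos': array([ 0.22673293, -0.60845465,  0.24268399]), 'tcp_rot': array([-3.08981926e+00, -5.57220070e-01,  4.73908761e-04]), 'contact_force': array([-0.09110343, -0.19542929, -0.24963599]), 'wrist_torque': array([ 0.01895694, -0.01684124,  0.00354091]), 'gripper_width': 0.09156448552680815}
scene [[559.79582678   0.         318.72481891]
 [  0.         559.79582678 234.00839851]
 [  0.           0.           1.        ]] [ 1.62225516 -0.11446755  1.16829421] [-1.78758752 -1.7251219   0.70756392]
top [[488.35802563   0.         319.27133388]
 [  0.         488.35802563 232.96117482]
 [  0.           0.           1.        ]] [ 0.33736908 -0.0713343   1.21289755] [-2.09029     2.13915679 -0.19826369]
```

View pics/scene0.png

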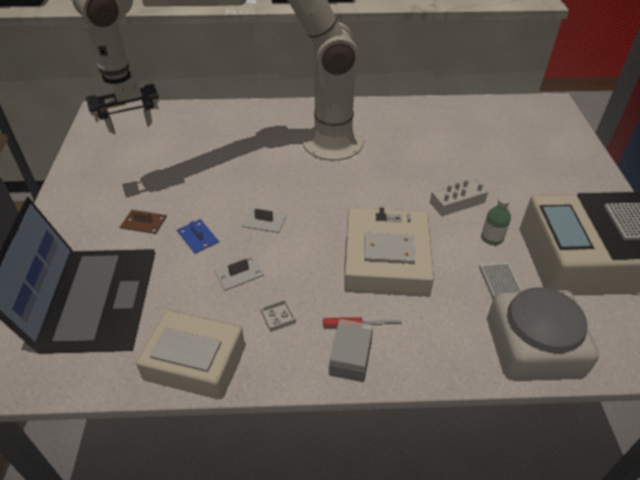

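View pics/top0.png

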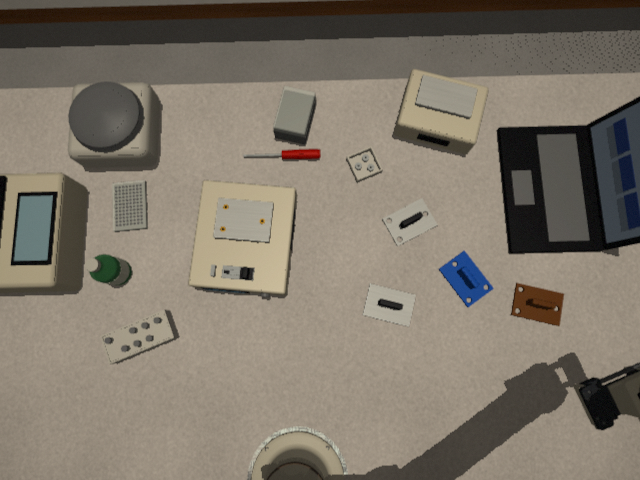

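Run:
```python
import cv2,numpy as np
a=cv2.imread("pics/top0.png")
c=cv2.resize(a[180:340,345:505],None,fx=5,fy=5,interpolation=cv2.INTER_CUBIC)[:600]
b=cv2.resize(a[175:305,180:310],None,fx=4.6,fy=4.6,interpolation=cv2.INTER_CUBIC)
cv2.imwrite("pics/c1.png",cv2.resize(a[185:335,355:505],None,fx=4,fy=4,interpolation=cv2.INTER_CUBIC)); cv2.imwrite("pics/c2.png",b)
```

```text
(no output)
```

View pics/c1.png

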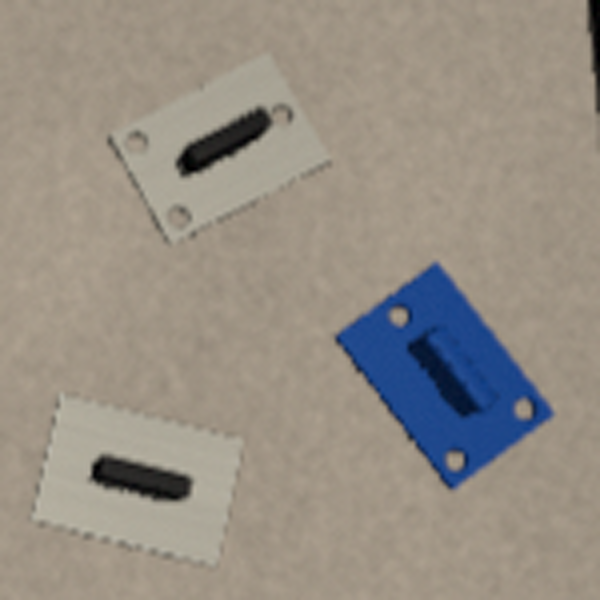

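View pics/c2.png

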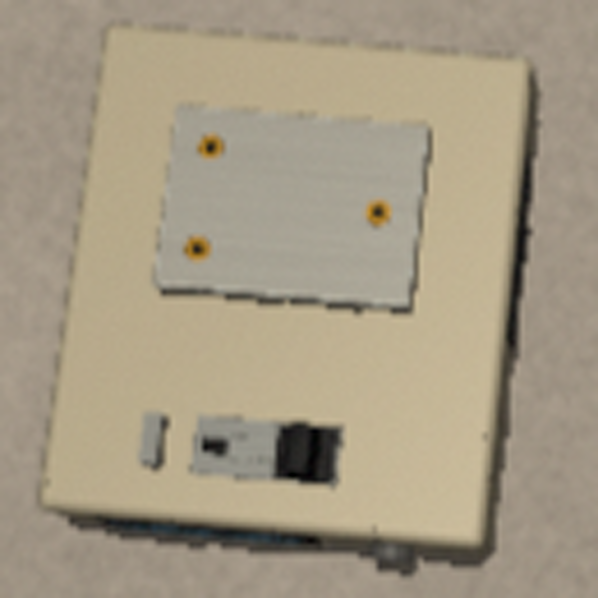

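```bash
cat > h.py <<'E'
from cell import *
import cv2,numpy as np
from scipy.spatial.transform import Rotation as R
def ray(c,u,v,z):
    d=R.from_rotvec(c["attitude"]).as_matrix()@np.linalg.inv(c["K"])@np.array([u,v,1.])
    p=np.array(c["xyz"]); return p+d*(z-p[2])/d[2]
def proj(c,P):
    q=R.from_rotvec(c["attitude"]).as_matrix().T@(np.array(P)-c["xyz"]); q=c["K"]@q; return q[:2]/q[2]
def blobs(m,amin,amax=1e9):
    n,l,s,ce=cv2.connectedComponentsWithStats(m.astype(np.uint8))
    return [(ce[i],s[i]) for i in range(1,n) if amin<=s[i][4]<=amax]
def cap(n,name=None):
    c=capture(n); 
    if name: cv2.imwrite(f"pics/{name}.png",c["image"][:,:,::-1])
    return c
E
python3 - <<'E'
from h import *
for n in ("top","scene"):
    c=cap(n); hsv=cv2.cvtColor(c["image"],cv2.COLOR_RGB2HSV)
    m=(hsv[...,1]>150)&(hsv[...,0]>10)&(hsv[...,0]<28)&(hsv[...,2]>90)
    roi=np.zeros_like(m)
    if n=="top": roi[190:250,205:280]=1
    else: roi[220:275,355:425]=1
    m&=roi
    print(n)
    for ce,s in blobs(m,2): print(ce,s[4],ray(c,*ce,0.091).round(4))
    # dark grip
    g=hsv[...,2]<45
    roi[:]=0
    if n=="top": roi[262:285,205:262]=1
    else: roi[204:226,370:415]=1
    for ce,s in blobs(g&roi,4): print('dark',ce,s,ray(c,*ce,0.105).round(4))
    cr=c["image"][195:300,340:440] if n=="scene" else c["image"][255:295,200:265]
    cv2.imwrite(f"pics/cr_{n}.png",cv2.resize(cr[:,:,::-1],None,fx=5.7 if n=="scene" else 12,fy=5.7 if n=="scene" else 12,interpolation=cv2.INTER_CUBIC))
    print(read_state()['time'])
E
```

```text
top
[225.16666667 206.41666667] 12 [0.6292 0.1576 0.091 ]
[261.78571429 221.        ] 14 [0.5916 0.0706 0.091 ]
[222.35714286 228.5       ] 14 [0.5758 0.1634 0.091 ]
dark [245.87022901 273.32824427] [240 268  13  12 131] [0.4671 0.1051 0.105 ]
dark [225.77777778 271.44444444] [224 271   5   2   9] [0.4725 0.151  0.105 ]
0.15
scene
0.2
```

View pics/cr_scene.png

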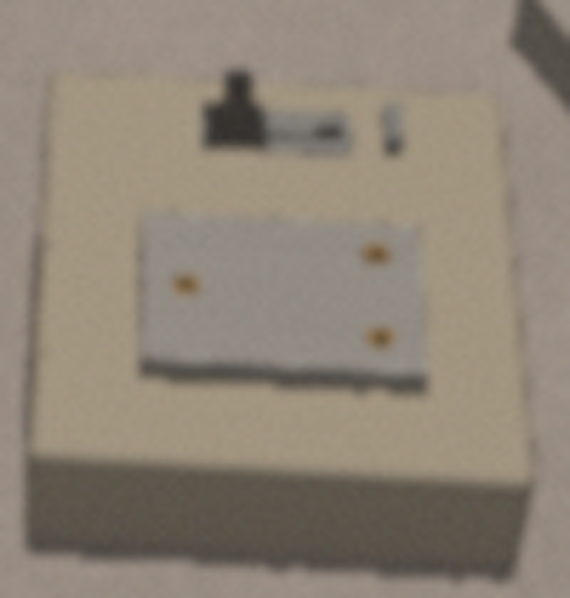

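View pics/cr_top.png

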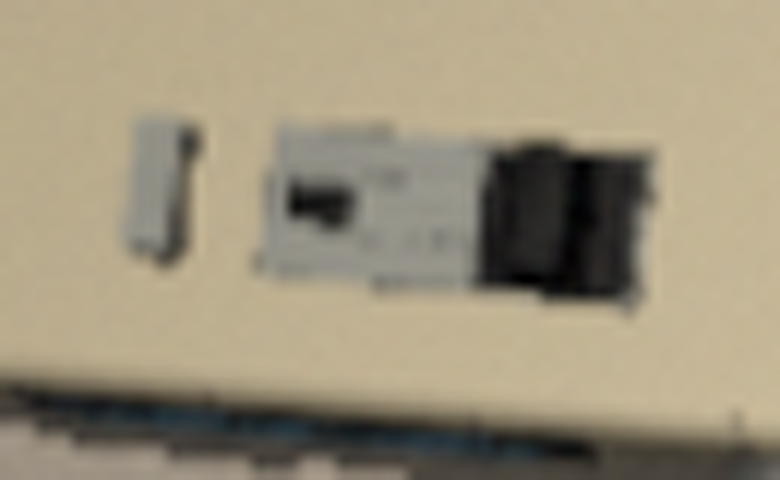

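Run:
```python
from h import *
c=cap("top"); s=cap("scene")
im=c["image"]; hsv=cv2.cvtColor(im,cv2.COLOR_RGB2HSV)
print('grip',ray(c,244.2,273.1,.105), 'keeper near',ray(c,214.7,271,.087))
print('open->scene proj', proj(s,ray(c,244.2,273.1,.105)), 'scene seen ~ (381.6,209)')
T=np.array([[0.6292,0.1576],[.5758,.1634],[.5916,.0706]])
# plate holes / outline
from math import *
P=[ray(c,u-.375,v-.375,.006) for u,v in ((389.3,220.3),(400,239),(425.5,213.5))]
for p in P: print(p.round(4))
print('pixels', hsv[221,397],hsv[205,412],hsv[190,380])
m=(hsv[...,1]<38)&(hsv[...,2]>100); 
roi=np.zeros_like(m); roi[190:255,370:450]=1
for ce,st in blobs(m&roi,50): print(ce,st)
mm=(m&roi).astype(np.uint8)
cv2.imwrite("pics/m.png",cv2.resize(mm[190:255,370:450]*255,None,fx=8,fy=8,interpolation=0))
hm=(hsv[...,2]<50)&(roi>0)
for ce,st in blobs(hm,30): print('handle',ce,st,ray(c,*ce,.042).round(4),ray(c,*ce,.024).round(4))
q=R.from_rotvec(read_state()['tcp_rot']).as_matrix(); print(q.round(3))
```

```text
grip [0.46770866 0.10888126 0.105     ] keeper near [0.47631117 0.18038658 0.087     ]
open->scene proj [381.54188816 207.54432219] scene seen ~ (381.6,209)
[ 0.6058 -0.2405  0.006 ]
[ 0.5571 -0.2649  0.006 ]
[ 0.6212 -0.3329  0.006 ]
pixels [ 21  32 170] [ 22  29 168] [ 16  43 159]
[409.41935484 221.69758065] [ 382  198   56   48 1240]
handle [410.42857143 220.28571429] [400 213  22  15 133] [ 0.5956 -0.288   0.042 ] [ 0.5995 -0.2913  0.024 ]
[[ 0.937  0.349 -0.   ]
 [ 0.349 -0.937  0.001]
 [ 0.    -0.001 -1.   ]]
```

View pics/m.png

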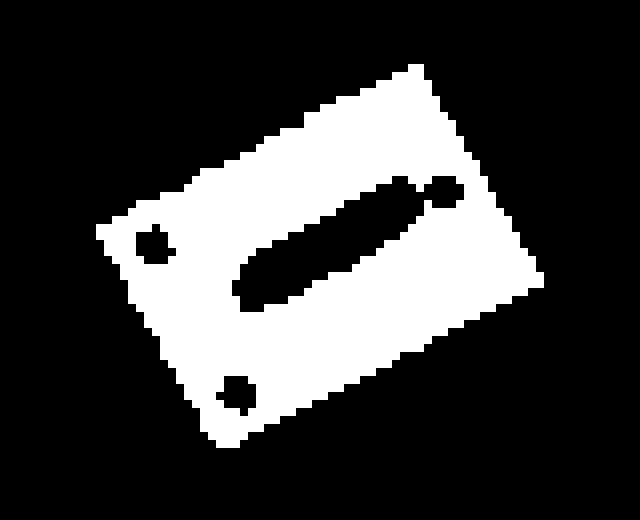

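```bash
cat >> h.py <<'E'
def plate(c,roi,z,show=True):
    hsv=cv2.cvtColor(c["image"],cv2.COLOR_RGB2HSV)
    m=np.zeros(hsv.shape[:2],np.uint8); x0,y0,x1,y1=roi
    m[y0:y1,x0:x1]=((hsv[...,1]<38)&(hsv[...,2]>100))[y0:y1,x0:x1]
    cs,_=cv2.findContours(m,cv2.RETR_EXTERNAL,cv2.CHAIN_APPROX_NONE); k=max(cs,key=cv2.contourArea)[:,0]
    w=np.array([ray(c,*p,z)[:2] for p in k]); r=cv2.minAreaRect((w*1000).astype(np.float32)); return r
E
python3 - <<'E'
from h import *
c=cap("top")
r=plate(c,(370,190,450,255),.006); print(r, cv2.boxPoints(r).round(1).tolist())
hsv=cv2.cvtColor(c["image"],cv2.COLOR_RGB2HSV)
m=~((hsv[...,1]<38)&(hsv[...,2]>100))
H=[]
for x0,y0,x1,y1 in ((386,217,393,224),(396,236,403,243),(423,211,429,217)):
    mm=m[y0:y1,x0:x1]; yy,xx=np.nonzero(mm); u=xx.mean()+x0; v=yy.mean()+y0
    p=ray(c,u,v,.006); H.append(p[:2]); print((u,v),mm.sum(),p.round(4))
H=np.array(H); mid=H[:2].mean(0); d=mid-H[2]; print('centre',(mid+H[2])/2,'len',np.linalg.norm(d),'yaw of y axis',np.degrees(np.arctan2(d[1],d[0]))-90, 'pair',np.linalg.norm(H[0]-H[1]),np.degrees(np.arctan2(*(H[0]-H[1])[::-1])))
E
```

```text
((600.4853515625, -292.0638427734375), (81.5382080078125, 117.42202758789062), 25.94228744506836) [[538.0999755859375, -257.1000061035156], [589.5, -362.70001220703125], [662.7999877929688, -327.0], [611.5, -221.39999389648438]]
(np.float64(388.625), np.float64(220.25)) 16 [ 0.6049 -0.2397  0.006 ]
(np.float64(399.0625), np.float64(238.8125)) 16 [ 0.5566 -0.2634  0.006 ]
(np.float64(425.0), np.float64(213.5)) 16 [ 0.6202 -0.3325  0.006 ]
centre [ 0.60049165 -0.29204164] len 0.09004989577159606 yaw of y axis 25.95602364028798 pair 0.05384993001548792 26.199499135619718
```

```bash
cat >> h.py <<'E'
def go(x,y,z,yaw):
    "shift/turn to a tool-down pose with jaw axis (tool y) at yaw deg, mod 180"
    s=read_state(); M=R.from_rotvec(s["tcp_rot"]).as_matrix(); out=None
    for k in (0,180,-180):
        a=np.radians(yaw+k); Y=np.array([np.cos(a),np.sin(a),0]); Z=np.array([0,0,-1.]); X=np.cross(Y,Z)
        rv=R.from_matrix(M.T@np.column_stack([X,Y,Z])).as_rotvec()
        if out is None or np.linalg.norm(rv)<np.linalg.norm(out): out=rv
    print('t',round(s['time'],2),'mm',((M.T@(np.array([x,y,z])-s["tool_pos"]))*1000).round(1),'rad',out.round(3))
E
python3 - <<'E'
from h import *
go(.45,-.25,.25,-6.7); go(.4695,.109,.2,-6.7)
E
```

```text
t 0.35 mm [ 334.3 -258.4   -6.4] rad [-0.    -0.    -1.097]
t 0.35 mm [ 478.  -588.    43.8] rad [-0.    -0.    -1.097]
```

>>> {"name": "move_arm", "arguments": {"moves": [{"translation": [334, -258, -6], "angular": [0, 0, -1.097], "gripper": 1}, {"translation": [334, -258, -6], "angular": [0, 0, -1.097], "gripper": 0.55}, {"translation": [334, -258, -6], "angular": [0, 0, -1.097], "gripper": 0.55}, {"translation": [334, -258, -6], "angular": [0, 0, -1.097], "gripper": 0.55}, {"translation": [334, -258, -6], "angular": [0, 0, -1.097], "gripper": 0.55}, {"translation": [334, -258, -6], "angular": [0, 0, -1.097], "gripper": 0.55}, {"translation": [334, -258, -6], "angular": [0, 0, -1.097], "gripper": 0.55}, {"translation": [334, -258, -6], "angular": [0, 0, -1.097], "gripper": 0.55}, {"translation": [334, -258, -6], "angular": [0, 0, -1.097], "gripper": 0.55}, {"translation": [334, -258, -6], "angular": [0, 0, -1.097], "gripper": 0.55}], "grip_force": 30}}

```text
time: 1.35
tool_pos: [0.4523, -0.2463, 0.2504]
tcp_rot: [2.339, 2.096, 0.003]
contact_force: [0.3, 0.3, -0.1]
gripper_width: 0.0506
```

```bash
python3 -c "
from h import *
go(.4695,.109,.19,-6.7); s=read_state(); print(s['tool_pos'],s['joints'].round(2),s['gripper_width'])"
```

```text
t 1.35 mm [355.  -21.9  60.7] rad [ 0.002 -0.001  0.007]
[ 0.45232376 -0.24626771  0.25043675] [ 1.14  0.32 -0.83  1.87  0.27  1.07  0.1 ] 0.05056573105552295
```

>>> {"name": "move_arm", "arguments": {"moves": [{"translation": [355, -22, 61], "angular": [0, 0, 0.007], "gripper": 0.55}, {"translation": [355, -22, 61], "angular": [0, 0, 0.007], "gripper": 0.55}, {"translation": [355, -22, 61], "angular": [0, 0, 0.007], "gripper": 0.55}, {"translation": [355, -22, 61], "angular": [0, 0, 0.007], "gripper": 0.55}, {"translation": [355, -22, 61], "angular": [0, 0, 0.007], "gripper": 0.55}, {"translation": [355, -22, 61], "angular": [0, 0, 0.007], "gripper": 0.55}, {"translation": [355, -22, 61], "angular": [0, 0, 0.007], "gripper": 0.55}, {"translation": [355, -22, 61], "angular": [0, 0, 0.007], "gripper": 0.55}, {"translation": [355, -22, 61], "angular": [0, 0, 0.007], "gripper": 0.55}, {"translation": [355, -22, 61], "angular": [0, 0, 0.007], "gripper": 0.55}]}}

```text
time: 2.35
tool_pos: [0.4697, 0.1026, 0.1886]
tcp_rot: [2.356, 2.077, -0.002]
contact_force: [-0.4, -0.7, -0.5]
gripper_width: 0.0507
```

```bash
python3 -c "
from h import *
go(.4695,.109,.104,-6.7); s=read_state(); print(s['tool_pos'],s['joints'].round(2),s['gripper_width'])
c=cap('top'); cv2.imwrite('pics/a.png',cv2.resize(c['image'][220:320,180:320,::-1],None,fx=5,fy=5))
c=cap('scene'); cv2.imwrite('pics/b.png',cv2.resize(c['image'][160:280,320:460,::-1],None,fx=5,fy=5))"
```

```text
t 2.35 mm [ 6.4 -1.  84.5] rad [-0.     0.001 -0.009]
[0.46972066 0.10258661 0.18855662] [ 0.5   0.37 -0.92  2.01  0.37  0.94 -0.73] 0.050674051237766055
```

View pics/b.png

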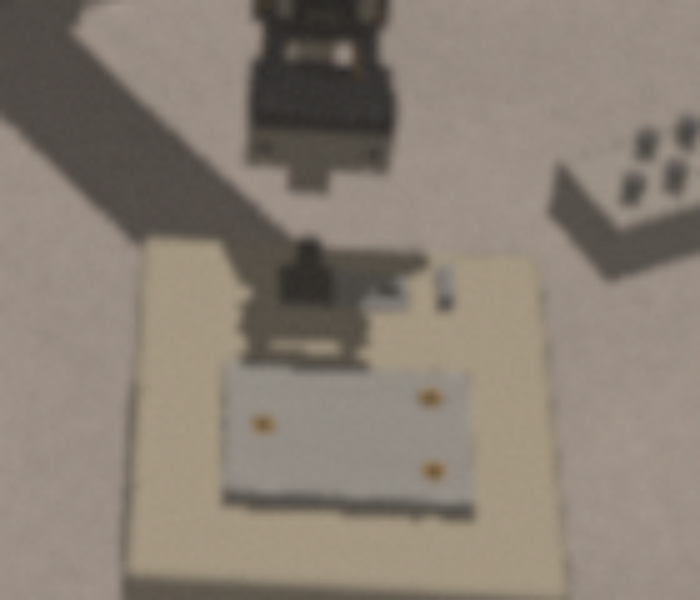

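>>> {"name": "move_arm", "arguments": {"moves": [{"translation": [0, 0, 0], "angular": [0, 0, 0], "gripper": 0.55}, {"translation": [0, 0, 20], "angular": [0, 0, 0], "gripper": 0.55}, {"translation": [0, 0, 20], "angular": [0, 0, 0], "gripper": 0.55}]}}

```text
time: 2.75
tool_pos: [0.4684, 0.1025, 0.1673]
tcp_rot: [-2.357, -2.076, 0.005]
contact_force: [0.1, 0.2, -0.2]
gripper_width: 0.0511
```

```bash
python3 -c "
from h import *
go(.4695,.109,.104,-6.7)"
```

```text
t 2.75 mm [ 6.7  0.4 63.3] rad [-0.003  0.001 -0.01 ]
```

>>> {"name": "move_arm", "arguments": {"moves": [{"translation": [6.5, 0.5, 30], "angular": [0, 0, -0.01], "gripper": 0.55}, {"translation": [6.5, 0.5, 50], "angular": [0, 0, -0.01], "gripper": 0.55}, {"translation": [6.5, 0.5, 63], "angular": [0, 0, -0.01], "gripper": 0.55}, {"translation": [6.5, 0.5, 63], "angular": [0, 0, -0.01], "gripper": 0.55}, {"translation": [6.5, 0.5, 63], "angular": [0, 0, -0.01], "gripper": 0.55}, {"translation": [6.5, 0.5, 63], "angular": [0, 0, -0.01], "gripper": 0.55}]}}

```text
time: 3.35
tool_pos: [0.4717, 0.111, 0.1068]
tcp_rot: [2.344, 2.09, 0.002]
contact_force: [0.3, 0.3, 0.3]
gripper_width: 0.0506
```

```bash
python3 -c "
from h import *
go(.4695,.109,.104,-6.7)
c=cap('top'); cv2.imwrite('pics/a1.png',cv2.resize(c['image'][220:320,180:320,::-1],None,fx=5,fy=5))
c=cap('scene'); cv2.imwrite('pics/b1.png',cv2.resize(c['image'][160:280,320:460,::-1],None,fx=5,fy=5))"
```

```text
t 3.35 mm [-2.2 -1.9  2.8] rad [ 0.002 -0.     0.003]
```

View pics/b1.png

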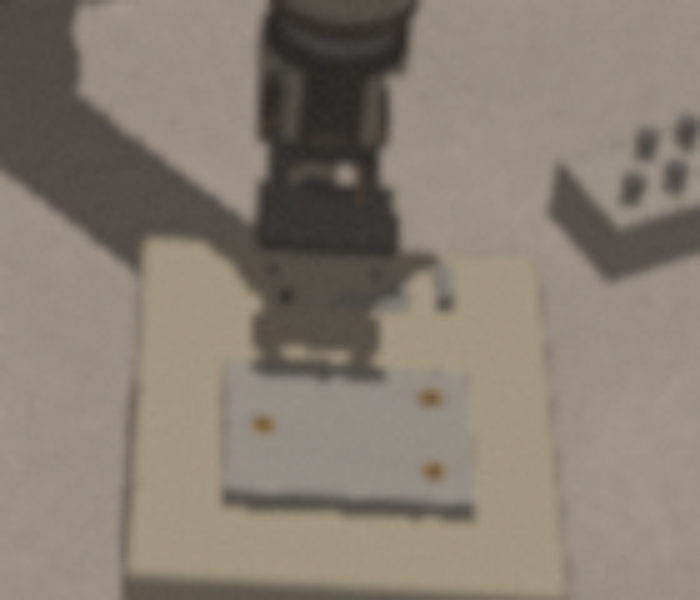

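>>> {"name": "move_arm", "arguments": {"moves": [{"translation": [-1, -1, 2], "angular": [0, 0, 0], "gripper": 0}, {"translation": [-1, -1, 2], "angular": [0, 0, 0], "gripper": 0}, {"translation": [-1, -1, 2], "angular": [0, 0, 0], "gripper": 0}, {"translation": [-1, -1, 2], "angular": [0, 0, 0], "gripper": 0}, {"translation": [-1, -1, 2], "angular": [0, 0, 0], "gripper": 0}], "grip_force": 30}}

```text
time: 3.95
tool_pos: [0.471, 0.1099, 0.104]
tcp_rot: [2.344, 2.09, 0.003]
contact_force: [5.5, -1.4, -2.2]
gripper_width: 0.0256
```

```bash
python3 -c "
from h import *
go(.4695,.109,.104,-6.7); go(.4695+.1167*.05,.109+.993*.05,.104,-6.7)"
```

```text
t 3.95 mm [-1.  -1.4  0. ] rad [ 0.002 -0.001  0.003]
t 3.95 mm [49.  -1.2  0. ] rad [ 0.002 -0.001  0.003]
```

>>> {"name": "move_arm", "arguments": {"moves": [{"translation": [6, -1, 2], "angular": [0, 0, 0], "gripper": 0}, {"translation": [13, -1, 2], "angular": [0, 0, 0], "gripper": 0}, {"translation": [20, -1, 2], "angular": [0, 0, 0], "gripper": 0}, {"translation": [27, -1, 2], "angular": [0, 0, 0], "gripper": 0}, {"translation": [34, -1, 2], "angular": [0, 0, 0], "gripper": 0}, {"translation": [40, -1, 2], "angular": [0, 0, 0], "gripper": 0}, {"translation": [44, -1, 2], "angular": [0, 0, 0], "gripper": 0}, {"translation": [44, -1, 2], "angular": [0, 0, 0], "gripper": 0}]}}

```text
time: 4.75
tool_pos: [0.4761, 0.155, 0.1038]
tcp_rot: [2.342, 2.09, 0.006]
contact_force: [0.9, -1.5, 13.9]
gripper_width: 0.0253
```

>>> {"name": "move_arm", "arguments": {"moves": [{"translation": [2, 0, 0], "angular": [0, 0, 0], "gripper": 0}, {"translation": [4, 0, 0], "angular": [0, 0, 0], "gripper": 0}, {"translation": [4, 0, 0], "angular": [0, 0, 0], "gripper": 0}]}}

```text
time: 5.05
tool_pos: [0.4761, 0.1553, 0.1038]
tcp_rot: [2.342, 2.085, -0.002]
contact_force: [0.0, -10.0, 21.9]
gripper_width: 0.0258
```

>>> {"name": "move_arm", "arguments": {"moves": [{"translation": [-2, 0, -3], "angular": [0, 0, 0], "gripper": 0}, {"translation": [-2, 0, -3], "angular": [0, 0, 0], "gripper": 0.45}, {"translation": [-2, 0, -3], "angular": [0, 0, 0], "gripper": 0.45}, {"translation": [-2, 0, -40], "angular": [0, 0, 0], "gripper": 0.45}, {"translation": [-2, 0, -80], "angular": [0, 0, 0], "gripper": 0.45}, {"translation": [-2, 0, -100], "angular": [0, 0, 0], "gripper": 0.45}, {"translation": [-150, 0, -110], "angular": [0, 0, 0], "gripper": 0.45}, {"translation": [-150, 0, -110], "angular": [0, 0, 0], "gripper": 0.45}, {"translation": [-150, 0, -110], "angular": [0, 0, 0], "gripper": 0.45}, {"translation": [-150, 0, -110], "angular": [0, 0, 0], "gripper": 0.45}]}}

```text
time: 6.05
tool_pos: [0.4557, 0.0013, 0.2113]
tcp_rot: [2.355, 2.078, -0.007]
contact_force: [-0.2, -0.1, -0.7]
gripper_width: 0.0417
```

```bash
python3 -c "
from h import *
c=cap('top'); cv2.imwrite('pics/a2.png',cv2.resize(c['image'][220:320,180:320,::-1],None,fx=5,fy=5,interpolation=2))
c=cap('scene'); cv2.imwrite('pics/b2.png',cv2.resize(c['image'][160:280,320:460,::-1],None,fx=5,fy=5,interpolation=2))"
```

```text
(no output)
```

View pics/b2.png

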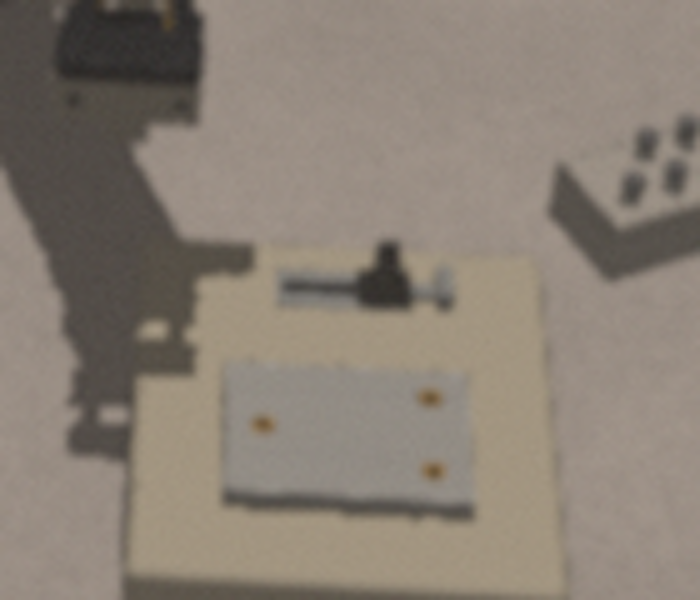

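View pics/a2.png

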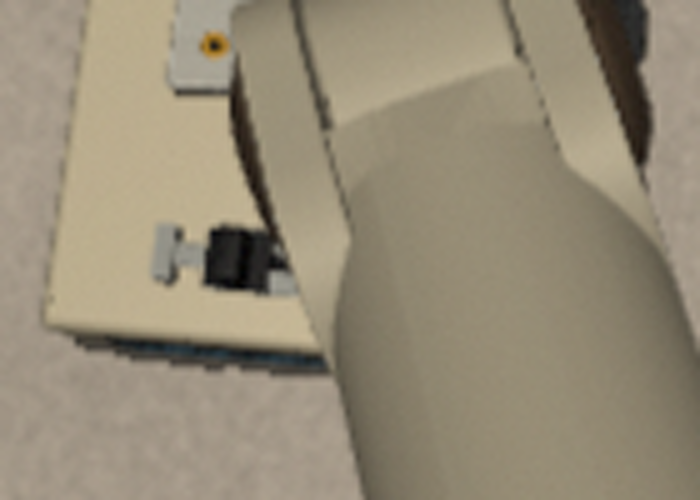

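```bash
python3 -c "
from h import *
c=cap('top');s=cap('scene')
a=ray(c,244.2,273.1,.105); b=ray(c,225,271.2,.105); k=ray(c,215.6,271,.087)
print(a,b,k,np.linalg.norm(b-a),(k-b))
print(ray(s,381.6,208.5,.105),ray(s,397.6,209,.105),ray(s,408,216,.087))
for r in (0,1):
  pass
im=c['image']
print(im[271,208:248].sum(1)); print(s['image'][211,374:412].sum(1)); print(s['image'][217,390:416].sum(1))
"
```

```text
[0.46770866 0.10888126 0.105     ] [0.47308179 0.15279712 0.105     ] [0.47626236 0.17829423 0.087     ] 0.04424334567730435 [ 0.00318057  0.02549711 -0.018     ]
[0.47166804 0.10858362 0.105     ] [0.47521827 0.15321213 0.105     ] [0.48572686 0.183064   0.087     ]
[502 502 472 434 427 413 364 431 438 436 429 438 392 121  77  85 103 106
 124  91  20  33  90 121 128 267 463 488 488 488 491 491 492 492 494 491
 480 417 340 347]
[444 440 439 437 435 442 437 436 443 441 439 439 437 438 440 430 436 435
 438 424 365 259 175 139 157 237 357 418 440 440 439 437 433 432 427 427
 427 427]
[209 188 166 144 152 148 150 150 151 142 153 209 301 369 383 385 369 344
 354 376 388 418 437 434 438 444]
```

```bash
python3 -c "
from h import *
go(.4715,.113,.18,-6.7);go(.4715,.113,.108,-6.7)"
```

```text
t 6.25 mm [103.6   3.   31.9] rad [-0.    -0.001  0.005]
t 6.25 mm [103.6   3.  103.9] rad [-0.    -0.001  0.005]
```

>>> {"name": "move_arm", "arguments": {"moves": [{"translation": [50, 3, 25], "angular": [0, 0, 0.005], "gripper": 0}, {"translation": [98, 3, 40], "angular": [0, 0, 0.005], "gripper": 0}, {"translation": [104, 3, 75], "angular": [0, 0, 0.005], "gripper": 0}, {"translation": [104, 3, 104], "angular": [0, 0, 0.005], "gripper": 0}, {"translation": [104, 3, 104], "angular": [0, 0, 0.005], "gripper": 0}, {"translation": [116, 3, 104], "angular": [0, 0, 0.005], "gripper": 0}, {"translation": [124, 3, 104], "angular": [0, 0, 0.005], "gripper": 0}, {"translation": [126, 3, 104], "angular": [0, 0, 0.005], "gripper": 0}]}}

```text
time: 7.05
tool_pos: [0.4755, 0.1355, 0.1094]
tcp_rot: [2.347, 2.086, 0.004]
contact_force: [0.4, 0.3, -0.3]
gripper_width: 0.0004
```

>>> {"name": "move_arm", "arguments": {"moves": [{"translation": [3, 0, 0], "gripper": 0}, {"translation": [6, 0, 0], "gripper": 0}, {"translation": [6, 0, 0], "gripper": 0}]}}

```text
invalid input at $.moves[0]: expected keys translation, angular, gripper
```

>>> {"name": "move_arm", "arguments": {"moves": [{"translation": [3, 0, 0], "angular": [0, 0, 0], "gripper": 0}, {"translation": [6, 0, 0], "angular": [0, 0, 0], "gripper": 0}, {"translation": [6, 0, 0], "angular": [0, 0, 0], "gripper": 0}]}}

```text
time: 7.35
tool_pos: [0.4755, 0.1364, 0.1083]
tcp_rot: [2.349, 2.08, -0.005]
contact_force: [-1.1, -8.3, 5.0]
gripper_width: 0.0006
```

>>> {"name": "move_arm", "arguments": {"moves": [{"translation": [3, 0, 0], "angular": [0, 0, 0], "gripper": 0}, {"translation": [3, 0, 0], "angular": [0, 0, 0], "gripper": 0}]}}

```text
time: 7.55
tool_pos: [0.4755, 0.1366, 0.1081]
tcp_rot: [2.349, 2.077, -0.011]
contact_force: [-1.9, -14.8, 9.4]
gripper_width: 0.0003
```

>>> {"name": "move_arm", "arguments": {"moves": [{"translation": [-15, 0, 0], "angular": [0, 0, 0], "gripper": 0}, {"translation": [-30, 0, -40], "angular": [0, 0, 0], "gripper": 0}, {"translation": [-60, 0, -90], "angular": [0, 0, 0], "gripper": 0}, {"translation": [-110, 0, -90], "angular": [0, 0, 0], "gripper": 0.5}, {"translation": [-160, 0, -90], "angular": [0, 0, 0], "gripper": 0.5}, {"translation": [-210, 0, -90], "angular": [0, 0, 0], "gripper": 0.5}, {"translation": [-260, 0, -90], "angular": [0, 0, 0], "gripper": 0.5}]}}

```text
time: 8.25
tool_pos: [0.445, -0.1133, 0.1988]
tcp_rot: [2.348, 2.083, 0.001]
contact_force: [1.3, 0.1, -0.0]
gripper_width: 0.0282
```

```bash
python3 -c "
from h import *
c=cap('top'); im=c['image']; print(im[271,208:248].sum(1))
go(.6005,-.292,.13,26); s=read_state(); print(s['tool_pos'],s['joints'].round(2))"
```

```text
[513 500 448 434 433 413 366 438 439 438 437 431 362 104  70  99  97 116
 120  43   6  58 112 113 107  90 102 170 273 269 266 284 327 328 336 349
 345 354 380 368]
t 8.3 mm [-146.5  177.9   68.8] rad [-0.002  0.006 -0.584]
[ 0.44322368 -0.12318541  0.19796493] [ 0.99  0.3  -0.9   2.05  0.3   0.93 -0.2 ]
```

>>> {"name": "move_arm", "arguments": {"moves": [{"translation": [-146, 178, 69], "angular": [0, 0, -0.575], "gripper": 0.55}, {"translation": [-146, 178, 69], "angular": [0, 0, -0.575], "gripper": 0.55}, {"translation": [-146, 178, 69], "angular": [0, 0, -0.575], "gripper": 0.55}, {"translation": [-146, 178, 69], "angular": [0, 0, -0.575], "gripper": 0.55}, {"translation": [-146, 178, 69], "angular": [0, 0, -0.575], "gripper": 0.55}, {"translation": [-146, 178, 69], "angular": [0, 0, -0.575], "gripper": 0.55}, {"translation": [-146, 178, 69], "angular": [0, 0, -0.575], "gripper": 0.55}, {"translation": [-146, 178, 69], "angular": [0, 0, -0.575], "gripper": 0.55}]}}

```text
time: 9.1
tool_pos: [0.6045, -0.2756, 0.1294]
tcp_rot: [-1.66, -2.667, -0.001]
contact_force: [0.1, -0.4, 0.4]
gripper_width: 0.0506
```

```bash
python3 -c "
from h import *
go(.6005,-.292,.13,26); go(.6005,-.292,.029,26); s=read_state(); print(s['gripper_width'])
c=cap('scene'); cv2.imwrite('pics/b3.png',cv2.resize(c['image'][150:310,180:340,::-1],None,fx=3.7,fy=3.7,interpolation=2)); go(.6005,-.292,.029,26)"
```

```text
t 9.1 mm [-13.  -10.8  -0.6] rad [ 0.001 -0.     0.003]
t 9.1 mm [-13.  -10.9 100.4] rad [ 0.001 -0.     0.003]
0.050643273278955625
t 9.15 mm [-13.  -10.9 100.7] rad [0.001 0.    0.004]
```

View pics/b3.png

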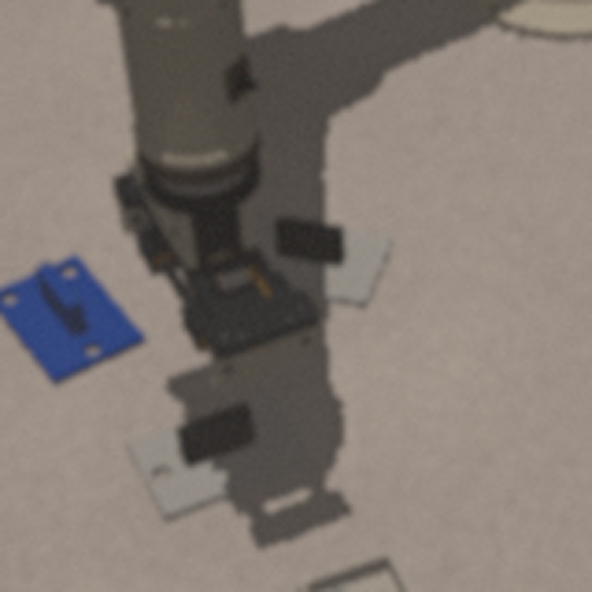

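>>> {"name": "move_arm", "arguments": {"moves": [{"translation": [-13, -11, 0], "angular": [0, 0, 0.003], "gripper": 0.55}, {"translation": [-13, -11, 40], "angular": [0, 0, 0.003], "gripper": 0.55}, {"translation": [-13, -11, 45], "angular": [0, 0, 0.003], "gripper": 0.55}, {"translation": [-13, -11, 45], "angular": [0, 0, 0.003], "gripper": 0.55}]}}

```text
time: 9.55
tool_pos: [0.5988, -0.2937, 0.083]
tcp_rot: [-1.664, -2.661, 0.001]
contact_force: [0.4, 0.6, 1.0]
gripper_width: 0.0508
```

```bash
python3 -c "
from h import *
go(.6005,-.292,.029,26)"
```

```text
t 9.55 mm [ 0.7  2.4 54. ] rad [-0.002 -0.002 -0.001]
```

>>> {"name": "move_arm", "arguments": {"moves": [{"translation": [1, 2, 30], "angular": [0, 0, 0], "gripper": 0.55}, {"translation": [1, 2, 48], "angular": [0, 0, 0], "gripper": 0.55}, {"translation": [1, 2, 53], "angular": [0, 0, 0], "gripper": 0.55}, {"translation": [1, 2, 53], "angular": [0, 0, 0], "gripper": 0.55}, {"translation": [1, 2, 53], "angular": [0, 0, 0], "gripper": 0.55}]}}

```text
time: 10.05
tool_pos: [0.6025, -0.2918, 0.0318]
tcp_rot: [1.665, 2.663, 0.001]
contact_force: [-0.2, -0.0, -0.1]
gripper_width: 0.0504
```

```bash
python3 -c "
from h import *
go(.6005,-.292,.029,26)"
```

```text
t 10.05 mm [ 0.7 -1.9  2.8] rad [ 0.001  0.001 -0.001]
```

>>> {"name": "move_arm", "arguments": {"moves": [{"translation": [0.5, -1, 2], "angular": [0, 0, 0], "gripper": 0.55}, {"translation": [0.5, -1, 2], "angular": [0, 0, 0], "gripper": 0}, {"translation": [0.5, -1, 2], "angular": [0, 0, 0], "gripper": 0}, {"translation": [0.5, -1, 2], "angular": [0, 0, 0], "gripper": 0}, {"translation": [0.5, -1, 2], "angular": [0, 0, 0], "gripper": 0}, {"translation": [0.5, -1, 2], "angular": [0, 0, 0], "gripper": 0}, {"translation": [0.5, -1, 2], "angular": [0, 0, 0], "gripper": 0}], "grip_force": 45}}

```text
time: 10.75
tool_pos: [0.6007, -0.2917, 0.0288]
tcp_rot: [1.666, 2.664, 0.0]
contact_force: [-1.0, 0.7, -0.5]
gripper_width: 0.0137
```

>>> {"name": "move_arm", "arguments": {"moves": [{"translation": [0, 0, -10], "angular": [0, 0, 0], "gripper": 0}, {"translation": [0, 0, -30], "angular": [0, 0, 0], "gripper": 0}, {"translation": [0, 0, -60], "angular": [0, 0, 0], "gripper": 0}, {"translation": [0, 0, -100], "angular": [0, 0, 0], "gripper": 0}, {"translation": [0, 0, -135], "angular": [0, 0, 0], "gripper": 0}, {"translation": [0, 0, -140], "angular": [0, 0, 0], "gripper": 0}, {"translation": [0, 0, -140], "angular": [0, 0, 0], "gripper": 0}]}}

```text
time: 11.45
tool_pos: [0.6016, -0.2921, 0.1713]
tcp_rot: [1.664, 2.66, -0.0]
contact_force: [0.7, -0.2, -3.1]
gripper_width: 0.0135
```

```bash
python3 -c "
from h import *
c=cap('scene'); cv2.imwrite('pics/b4.png',cv2.resize(c['image'][150:310,180:340,::-1],None,fx=3.7,fy=3.7,interpolation=2)); go(.597,.1156,.17,-6.7); s=read_state(); print(s['tool_pos'],s['joints'].round(2))"
```

```text
t 11.5 mm [367.9 175.3  -1.2] rad [-0.     0.001  0.57 ]
[ 0.60035017 -0.29191181  0.16918472] [ 0.97  0.73 -0.86  1.56  0.59  1.13  0.44]
```

View pics/b4.png

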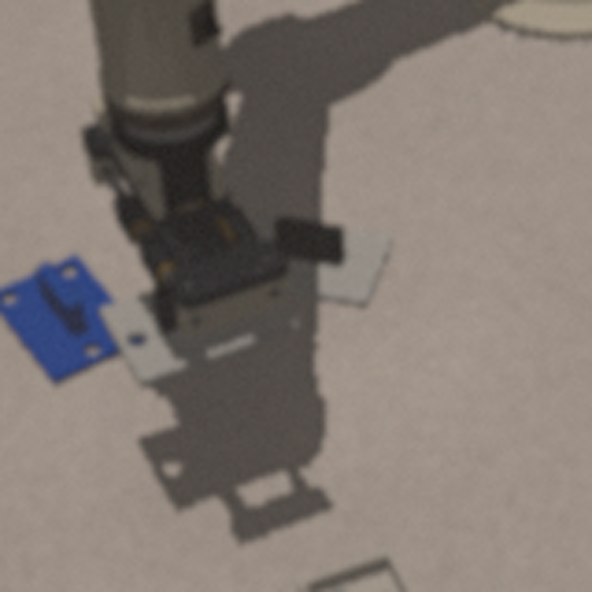

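>>> {"name": "move_arm", "arguments": {"moves": [{"translation": [35, 17, -5], "angular": [0, 0, 0.07], "gripper": 0}, {"translation": [75, 35, -5], "angular": [0, 0, 0.14], "gripper": 0}, {"translation": [115, 54, -5], "angular": [0, 0, 0.21], "gripper": 0}, {"translation": [155, 73, -5], "angular": [0, 0, 0.28], "gripper": 0}, {"translation": [195, 92, -5], "angular": [0, 0, 0.35], "gripper": 0}, {"translation": [235, 111, -5], "angular": [0, 0, 0.42], "gripper": 0}, {"translation": [275, 130, -5], "angular": [0, 0, 0.48], "gripper": 0}, {"translation": [315, 150, -5], "angular": [0, 0, 0.54], "gripper": 0}, {"translation": [350, 166, -5], "angular": [0, 0, 0.57], "gripper": 0}, {"translation": [368, 175, -5], "angular": [0, 0, 0.57], "gripper": 0}]}}

```text
time: 12.5
tool_pos: [0.5945, 0.1207, 0.1722]
tcp_rot: [-2.34, -2.091, 0.002]
contact_force: [-0.1, 0.8, -3.5]
gripper_width: 0.0137
```

>>> {"name": "move_arm", "arguments": {"moves": [{"translation": [0, 0, 0], "angular": [0, 0, 0], "gripper": 0}, {"translation": [0, 0, 0], "angular": [0, 0, 0], "gripper": 0}, {"translation": [0, 0, 0], "angular": [0, 0, 0], "gripper": 0}]}}

```text
time: 12.8
tool_pos: [0.5965, 0.1135, 0.1724]
tcp_rot: [-2.349, -2.085, 0.004]
contact_force: [0.5, -0.3, -3.0]
gripper_width: 0.0136
```

```bash
python3 -c "
from h import *
for i in range(3): go(.597,.1156,.13,-6.7); c=cap('scene'); t=cap('top')
s=read_state(); print(s['tool_pos'],s['contact_force'],s['gripper_width'])
cv2.imwrite('pics/b5.png',cv2.resize(c['image'][160:300,320:460,::-1],None,fx=4.2,fy=4.2,interpolation=2)); cv2.imwrite('pics/a5.png',cv2.resize(t['image'][160:300,180:320,::-1],None,fx=4.2,fy=4.2,interpolation=2)); "
```

```text
t 12.8 mm [ 2.2  0.3 42.4] rad [-0.002  0.002 -0.002]
t 12.9 mm [ 2.1 -0.1 43. ] rad [-0.001  0.001 -0.003]
t 13.0 mm [ 1.5 -0.2 43.4] rad [-0.     0.001 -0.002]
[0.59706079 0.11473615 0.17366748] [ 0.8922825  -0.61160222 -3.42833506] 0.013766077252804376
```

View pics/b5.png

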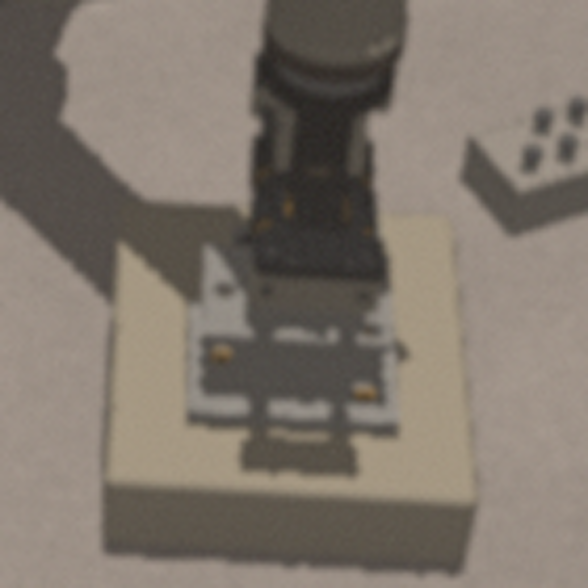

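View pics/a5.png

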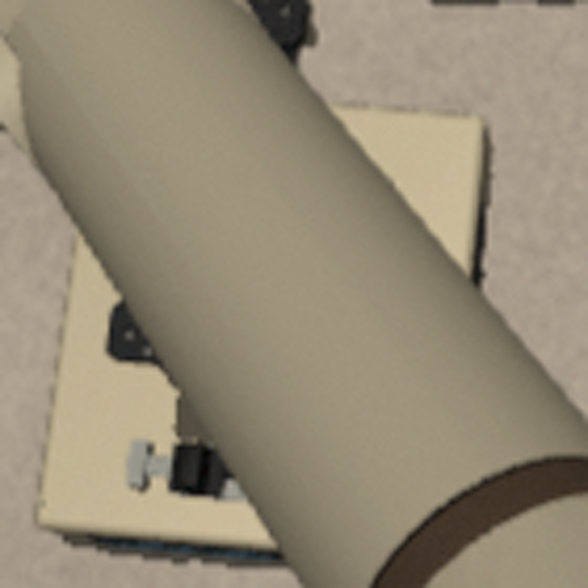

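```bash
python3 -c "
from h import *
P=[]
for i in range(6):
    s=cap('scene'); P.append(read_state()['tool_pos'])
P=np.array(P); print(P.mean(0),P.std(0))
for u,v in ((372.6,245.0),(406.0,239.6),(406.7,254.3)): print('thr',ray(s,u-.4,v-.4,.091).round(4))
z=P.mean(0)[2]-.0288+.006
print(z,ray(s,372.8,228.8,z).round(4))
im=s['image'].astype(int).sum(2); print(im[224:234,366:382])
"
```

```text
[0.59701394 0.11542907 0.1738053 ] [3.99296066e-05 2.33587160e-04 2.85411882e-05]
thr [0.5972 0.07   0.091 ]
thr [0.5802 0.1619 0.091 ]
thr [0.6339 0.1559 0.091 ]
0.15100530054755387 [0.598  0.0672 0.151 ]
[[236 241 284 374 422 429 430 423 394 316 240 221 226 228 232 200]
 [233 236 282 374 421 426 416 417 398 329 250 230 224 229 241 231]
 [236 237 288 380 417 415 392 378 373 337 289 241 222 232 239 242]
 [233 234 295 378 411 381 340 311 319 315 309 261 234 228 234 241]
 [228 240 292 376 405 365 293 251 255 289 320 294 255 225 231 229]
 [230 245 295 375 406 374 316 268 264 297 336 346 297 247 234 234]
 [243 248 298 378 412 405 374 336 327 351 387 394 360 300 247 232]
 [295 286 316 387 420 422 413 401 394 404 420 427 397 323 251 232]
 [367 354 343 388 420 427 423 420 425 423 428 423 396 313 248 233]
 [417 401 384 405 427 427 428 424 427 426 427 417 359 295 230 231]]
```

>>> {"name": "move_arm", "arguments": {"moves": [{"translation": [0, 0, 12], "angular": [0, 0, 0], "gripper": 0}, {"translation": [0, 0, 24], "angular": [0, 0, 0], "gripper": 0}, {"translation": [0, 0, 34], "angular": [0, 0, 0], "gripper": 0}, {"translation": [0, 0, 40], "angular": [0, 0, 0], "gripper": 0}, {"translation": [0, 0, 42], "angular": [0, 0, 0], "gripper": 0}, {"translation": [0, 0, 42], "angular": [0, 0, 0], "gripper": 0}, {"translation": [0, 0, 42], "angular": [0, 0, 0], "gripper": 0}]}}

```text
time: 14.1
tool_pos: [0.5972, 0.116, 0.132]
tcp_rot: [2.347, 2.088, 0.001]
contact_force: [-0.8, 0.8, -2.3]
gripper_width: 0.0133
```

```bash
python3 -c "
from h import *
P=[]
for i in range(8):
    s=cap('scene'); P.append(read_state()['tool_pos'])
P=np.array(P); print(P[::3],P.std(0)); st=read_state(); print(st['contact_force']); go(.5975,.1156,.1303,-6.7)
cv2.imwrite('pics/b6.png',cv2.resize(s['image'][190:290,335:435,::-1],None,fx=6,fy=6,interpolation=2))
"
```

```text
[[0.59732757 0.11592899 0.13222125]
 [0.5972522  0.11578423 0.13221688]
 [0.59708811 0.11571212 0.13199869]] [1.11644774e-04 8.04097084e-05 1.21067437e-04]
[ 0.05126548  0.20602174 -2.65762607]
t 14.5 mm [-0.1  0.5  1.6] rad [ 0.  0. -0.]
```

View pics/b6.png

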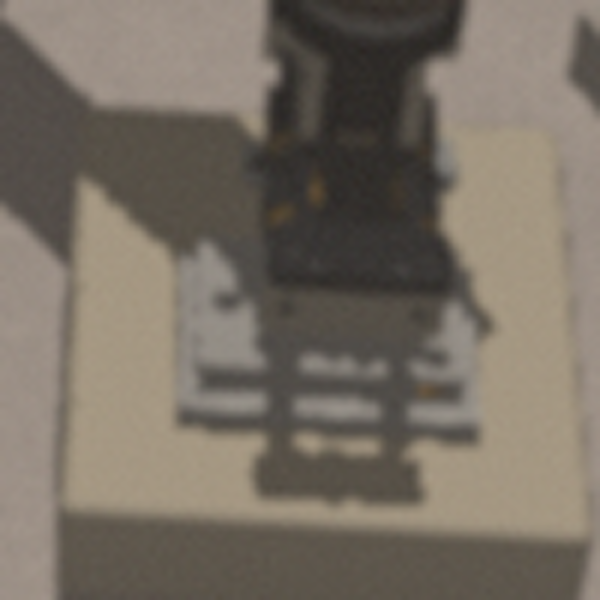

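```bash
python3 -c "
from h import *
s=cap('scene'); im=s['image'].astype(int).sum(2)
np.set_printoptions(linewidth=200)
print(im[234:246,366:382]); print(im[244:262,400:416])
T=np.array([[.5758,.1634,.091],[.6292,.1576,.091],[0.5916,.0706,.091]])
obs=np.array([(406.0,239.6),(406.7,254.3),(372.6,245.0)])-.4
pr=np.array([proj(s,p) for p in T]); print('thr obs-pred',(obs-pr).round(2)); off=(obs-pr).mean(0)
p=read_state()['tool_pos']; a=np.radians(-6.7); Rz=np.array([[np.cos(a),-np.sin(a)],[np.sin(a),np.cos(a)]])
for h in ((-27,45),(27,45),(0,-45)):
    q=Rz@np.array(h)/1000+p[:2]; w=[*q,p[2]-.0288+.006]; print('hole pred px',(proj(s,w)+off).round(2), 'per mm x',(proj(s,w+np.array([.001,0,0]))-proj(s,w)).round(2),'y',(proj(s,w+np.array([0,.001,0]))-proj(s,w)).round(2))
"
```

```text
[[405 395 411 423 424 413 389 325 256 224 231 233 221 191 158 152]
 [408 390 404 421 428 426 411 366 291 236 234 226 217 197 158 145]
 [403 380 395 414 426 424 417 391 308 250 226 231 218 205 172 155]
 [409 403 407 416 414 407 408 384 317 248 227 226 227 223 200 169]
 [411 400 406 417 394 364 351 344 304 257 240 230 230 233 219 203]
 [411 404 413 405 356 305 277 274 274 276 266 239 228 231 230 224]
 [405 400 407 405 349 290 254 252 284 317 325 278 245 238 229 212]
 [405 383 394 405 379 341 308 310 334 370 375 312 245 238 223 212]
 [410 400 409 417 416 395 380 376 395 416 396 326 248 236 225 222]
 [418 417 425 433 427 423 421 420 420 425 407 332 262 237 235 227]
 [410 416 420 423 427 429 420 427 425 426 410 355 281 243 236 235]
 [409 396 402 420 426 426 422 430 423 427 411 351 278 238 231 234]]
[[235 236 240 227 224 222 226 243 308 380 414 422 418 394 323 262]
 [238 233 232 230 238 236 260 289 336 397 419 427 428 407 339 296]
 [232 230 232 231 232 258 305 338 375 407 423 426 429 408 357 356]
 [231 236 222 231 233 276 316 352 375 396 419 423 424 414 388 407]
 [229 231 226 223 237 260 2
[... 468 characters left out ...]
236 225 229 222 232 270 355 409 429 436]
 [226 227 236 249 265 271 266 267 272 261 262 299 372 417 439 440]
 [232 234 262 319 345 345 346 344 345 347 347 362 401 421 432 446]
 [219 236 273 351 392 404 408 415 415 416 414 416 418 429 437 449]
 [229 233 273 346 385 398 417 415 416 422 423 421 418 413 431 439]
 [227 230 254 292 318 338 349 361 364 371 367 359 352 359 382 427]
 [234 228 240 252 255 264 271 281 281 277 280 276 276 278 331 405]]
thr obs-pred [[-0.31  1.18]
 [-0.39  1.32]
 [-0.01  1.53]]
hole pred px [406.47 234.53] per mm x [0.06 0.26] y [ 0.37 -0.01]
hole pred px [407.11 249.16] per mm x [0.06 0.28] y [ 0.38 -0.01]
hole pred px [372.62 239.72] per mm x [0.04 0.27] y [ 0.38 -0.01]
```

>>> {"name": "move_arm", "arguments": {"moves": [{"translation": [0, 0.5, 1.5], "angular": [0, 0, 0], "gripper": 0}, {"translation": [0, 0.5, 1.5], "angular": [0, 0, 0], "gripper": 0}, {"translation": [0, 0.5, 1.5], "angular": [0, 0, 0], "gripper": 0}, {"translation": [0, 0.5, 1.5], "angular": [0, 0, 0], "gripper": 0}, {"translation": [0, 0.5, 1.5], "angular": [0, 0, 0], "gripper": 0}]}}

```text
time: 15.05
tool_pos: [0.5975, 0.1157, 0.1302]
tcp_rot: [2.347, 2.088, 0.0]
contact_force: [0.7, 0.0, -2.9]
gripper_width: 0.0132
```

```bash
python3 -c "
from h import *
for i in range(6):
    s=cap('scene'); t=cap('top')
    st=read_state(); print(st['tool_pos'].round(4),st['contact_force'].round(1),np.abs(st['dq']).max().round(4))
go(.5975,.1156,.1303,-6.7); print(st['gripper_width'])
cv2.imwrite('pics/s7.png',s['image'][:,:,::-1]); cv2.imwrite('pics/t7.png',t['image'][:,:,::-1])
"
```

```text
[0.5974 0.1157 0.1303] [ 0.3 -0.1 -2.1] 0.0016
[0.5974 0.1157 0.1302] [-0.9  0.6 -3.4] 0.0027
[0.5975 0.1157 0.1303] [-0.   0.6 -2.7] 0.0012
[0.5975 0.1157 0.1303] [ 0.5  0.3 -2.4] 0.0012
[0.5974 0.1157 0.1302] [ 0.6 -0.3 -3.3] 0.0023
[0.5974 0.1157 0.1303] [ 0.3  0.5 -2.8] 0.002
t 15.65 mm [-0.1  0.1 -0. ] rad [ 0. -0.  0.]
0.013727395675460314
```

View pics/s7.png

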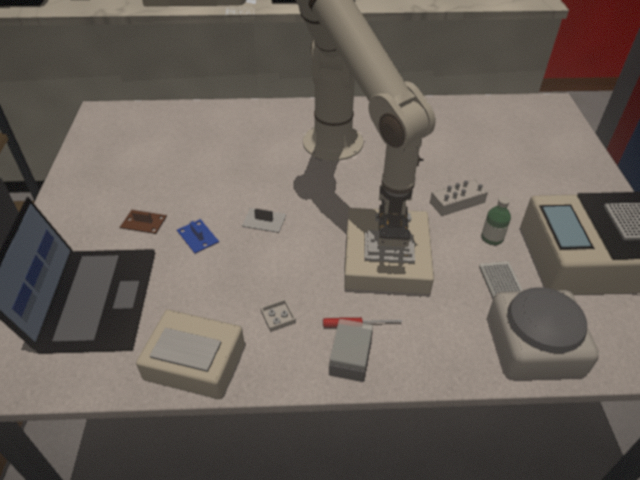

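View pics/t7.png

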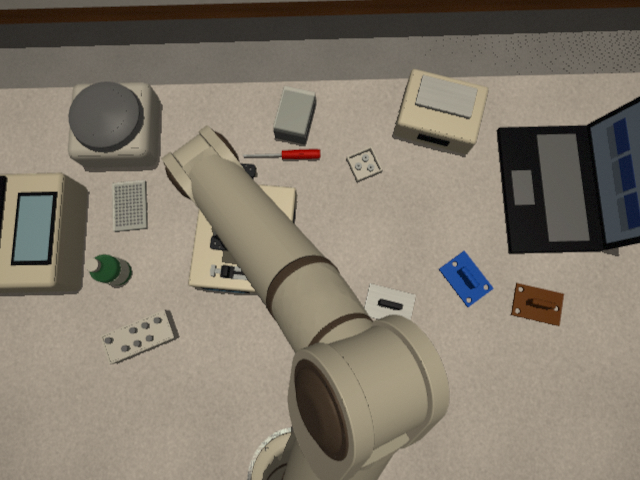

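The last pictures show the plate held over the table (scene px about 389,245) and the lock still at the keeper (top px about 225,271). The bystanders are at their starting pixels, and the contact force is just the plate's weight. I'm handing in now.

```bash
python3 -c "
from h import *
print(hand_in())"
```

```text
the job is handed in; nothing more can be done
None
```

The lock is at its end stop and the cover plate is held level about 10.5 mm above the shaker's table, with its holes lined up over the threads. I handed the job in at about 15.7 s without a verdict coming back.

- **Lock:** I gripped the black grip and slid it about 45 mm until it stopped. I then pushed it again with closed fingers: at 15 N it did not move, against the 2 N it needs to slide. The gap from grip to keeper measured about 26 mm in the top view and 28–30 mm in the scene view, against the nominal 28 mm.
- **Cover:** I took the metal plate with three holes, at top pixel (410, 221), by its handle. I left the blank plate and the blue and brown look-alikes alone.
- **Alignment:** The single hole and one hole of the pair lay within about 1 mm of their predicted positions in the scene view. The other hole of the pair was hidden by the gripper. The force reading was only about the plate's weight (roughly 2–3 N), so there is no sign that it touches the shaker.
- **Disagreement:** The two cameras differ by about 5 mm in x for the threads. I trusted the top camera, because the position where the gripper closed on the lock matched it to about 0.5 mm. The scene view was used only for relative checks. At the final pose the arm hid the plate from the top camera.
- **Bystanders:** They look unmoved in the last pictures; I compared them by eye only.

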